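# Swing the drip tray home and hang the copper basket to drain

## Robot

A 6-joint arm with a two-finger parallel gripper is mounted at the origin on the work surface. World frame = base frame: x ahead of the robot, y to its left, z up, the work surface at z = 0. Lengths are in mm, angles in rad, forces in N, time in s.
With the tool pointing down it reaches from about 350 to 875 mm from the base axis. Payload 4.2 kg.
Tool frame: the origin (TCP) lies at the very end of the fingers, on their centre line; the grasp point (between the pads) lies 19 mm behind it (arm.grasp_offset is the distance from the TCP to the grasp point, in mm); z points along the fingers, y is the direction in which the jaws open and shut (so a half turn about z gives the same grasp; the last joint's range is limited). The gripper opens to 85 mm and grips with 20 to 120 N. Pads are 22 mm wide; open, the fingers measure 114 mm over their backs; the gripper's body (76 mm by 85 mm) begins 54 mm behind the grasp point. The pads swing forward as they close: fully open they stand 13 mm farther back than shut.
Start: joints at [-0.933, 0.385, 0.008, 0, -1.194, -0.259], TCP at [231.142, -580.666, 231.312] pointing down, gripper open.
Joint ranges: [-3.14, 3.14], [-1.21, 2.06], [-1.07, 1.41], [-3.16, 2.05], [-2.99, -0.16], [-3.1, 3.1]. Speed limits (rad/s): [2.79, 2.79, 3.14, 3.14, 3.14, 3.14].

## Interface

Orientations are given as a unit quaternion [x, y, z, w].
In Python, from bench import arm gives the robot as it stands.
- The arm moves only by the tool arm_command, never from a script. Its argument "commands" is one flat list of numbers, 4 for each row, row after row: the shift along the tool's x, y, z in m, then the turn about the tool's z in degrees. In form: [tx, ty, tz, roll, tx, ty, tz, roll, ...]. A call has exactly 5 rows; each row shifts and turns the pose as measured when the row begins, along the tool's axes as they then stand; what a row does not reach is not made up. A row lasts 1/10 s, in which the tool goes at most 50 mm and 8.59 degrees, less where a joint would pass 70% of its speed; a pose out of reach is approached as far as the arm can. A call with a gripper value outside its range is refused whole. "jaw" is the opening, from 0 (shut) to 1 (fully open), set as the call begins (left out, the last holds). The fingers move at their own pace and stop on an object; the grip force is fixed at half the most. Time passes only in rows, so rows that do not move let the fingers close, or fill a call up. It gives the time, the measured TCP pose, the force and the opening at its end, in the units of the state.
- arm.read_state(): the state, without advancing time (a new reading comes with each control period).
- arm.get_image(name): name is "scene" or "top"; returns the picture (384x512x3 uint8, red, green, blue); there is no depth.
- arm.camera_info(name): a dict with "camera_matrix" (3x3 intrinsics, pixels), "world_from_camera" (4x4, takes a point from camera to world coordinates). Camera axes: x right, y down, z forward; pixel columns grow to the right and rows downward; lengths in mm; the calibration is good to about 2 mm. A picture is of the moment at which its call begins. camera_info takes no time and is no camera call.
- arm.job_done(): hands the job in, once; it reports no verdict.
Trained networks look in the newest picture that a camera, given by its name, has taken for a name from the list of things; names that differ only in an ending like _2 or _b are one class to them, and where a whole thing is asked for, a point or a joint stands for the part that bears it (a point fixed in the world has none). Each returns a list of dicts, best first, with "confidence" (0 to 1); they miss things now and then, are a little off and sometimes report something else, mostly with a low value. They report only what shows in the picture. A call takes as long as a camera call.
- arm.regions_of(camera, target): "mask" (384x512 bool, what is visible of it).
- arm.place_of(camera, target): "centre" ([x, y, z] in mm, in the coordinates of the camera as it stood for that picture, good to about 4 mm: a listed point, or the origin of a listed thing).
The state is a dict: "clock": time; "joints": joint angles; "joint_vel": joint speeds; "joint_efforts": joint torques, N m; "position": TCP position; "ee_rot": TCP orientation; "contact_force": force on the tool from outside, world axes, zero at the start; "wrist_torque": the same for the moment, N m; "gripper_width": finger opening in mm.
Only numpy, scipy, OpenCV 4.12 (cv2) and the standard library are available. Lean on these libraries where they do the work, as an engineer would, in place of code of your own. Each camera call takes 0.05 s, during which the arm holds its last target.

## Task

The copper basket has just been rinsed and must drain. Push the white drip tray round on its pin until it is fully home against its stop, under the hook of the drain stand; then lift the basket by its wooden grip, keeping it upright with the copper window frame in it, and hang it by its bail in the low part of the hook, hanging freely above the tray. Leave the tray home and the other loose things on the bench where they are.

Things in the scene. Friction and masses are not known exactly. Their poses are not given: they have to be found in the camera images.
- drain_stand: Fixed drain stand: dark steel base plate 185 x 170 mm, 10 mm thick; steel post 16 mm dia, 225 mm high, at x = +75 mm, carrying one hook. Origin: at bench level under the hook (the hook seat is at x = -14 mm). Axes: +x from the hook's open end towards the post, +z up. Its yaw is within 0.25 rad of the world's.
- hook_seat (a point): Where the bail must hang: top of the hook's rod at the middle of its low straight part, 217 mm above the bench. The rod is 8 mm thick; the low part runs 17 mm each way along the stand's x. Towards the post the rod then slopes up 8 mm; at the open end it slopes up to the tip.
- hook_tip (a point): Centre of the round end of the hook's upturned tip, 31 mm from the seat towards the stand's -x, 232 mm above the bench (its top is at 236 mm): the underside of the bail must pass above this.
- tray_pin (a point): Top of the fixed upright pin (brass head, 20 mm dia, 48 mm above the bench) about which the drip tray turns; on the stand at x = +45, y = +70 mm.
- drip_tray (a joint): Angle of the white drip tray (blue rim) about its pin, rad: 0 = home against the dark stop lug at the back of the base plate; positive = swung out, clockwise from above, at most 1.6. Light friction (about 1 N at the corner); stays where it is left. Pan 160 (x) x 180 (y) x 30 mm, walls 4 mm, underside 12 and rim 42 mm above the bench; at home it covers x -100..+60, y -90..+90 mm of the stand.
- tray_corner (a point): The tray's free corner, farthest from the pin, at rim height: 145 mm along the tray's -x and 160 mm along its -y from the pin. The tray's axes agree with the stand's when home and turn with the tray. To swing it home, push its outer wall that faces the tray's -x, near this corner, towards the tray's +x.
- basket: Loose perforated copper basket, round, 80 mm dia at the foot, 92 mm at the rim, 60 mm high, about 0.2 kg, with a rigid arched copper bail (6 mm wire) over it in its y-z plane and a wooden grip on top of the bail. Origin: centre of the underside; +z up. The hook goes through the bail along the basket's x axis (either way round). Starts upright on the bench, yaw within 1.2 rad.
- bail_top (a point): Underside of the middle of the bail, where it hangs on the hook, 122 mm above the basket's underside. The bail falls away to both sides: 2 mm lower 12 mm out, 15 mm lower 30 mm out.
- basket_grip (a point): Centre of the upright wooden grip block: 16 mm along the basket's x, 30 mm along its y, 40 mm high (127 to 167 mm above the basket's underside). Taken across its 30 mm width the fingers stay beside the hook.
- window_frame: Loose flat copper window frame with a round head, 52 x 34 x 4 mm, 35 g, lying on the basket's floor (4 mm above the basket's underside). Origin: centre of its underside.
- crock: Bystander: white ceramic jar with cork lid, 80 mm dia, 95 mm high; stands near the basket, in either of two places. Origin: centre of the underside.
- amber_bottle: Bystander: amber bottle, 60 mm dia, 150 mm high, at the back right. Origin: centre of the underside.
- hammer: Bystander: hammer lying on the bench at the left, near the robot. Origin: under its middle.
- brush: Bystander: brush lying at the right of the basket. Origin: under its middle.
- bench_block: Bystander: steel block 80 x 80 x 25 mm at the back left. Origin: centre of the underside.
- panes: Bystander: stack of clear panes 110 x 60 x 12 mm, lying near the robot. Origin: centre of the underside.
- big_frame: Bystander: flat copper window frame 120 x 70 x 5 mm lying right of the robot. Origin: centre of its underside.

How it is judged (in metres and radians):
On the way, in this order (a step that is already met when the one before it is completed fails the run):
1. the drip tray is pushed home under the hook while the basket is not yet hanging there (value of joint drip_tray below 0.06 rad and distance between bail_top and hook_seat above 0.03 m), for 0.2 s.
2. the basket hangs by its bail on the hook over the tray (value of joint drip_tray below 0.06 rad and distance between bail_top and hook_seat below 0.022 m and contact force between basket and drain_stand above 0.5 N), for 0.2 s.
At the end, for the whole second after the job is handed in: The tray is home (within 0.06 rad of its stop); the basket hangs on the hook by its bail, the middle of the bail's underside within 22 mm of the hook seat, upright within 0.2 rad, still (under 0.06 m/s) and released; the copper window frame is still in the basket (all of step 2 and angle between basket's own z axis and vertical below 0.2 rad and linear speed of basket below 0.06 m/s and distance between window_frame and basket below 0.035 m); the robot touches nothing.
It fails at once if the basket is tipped by more than 0.6 rad (angle between basket's own z axis and vertical above 0.6 rad).
It fails at once if one of the other loose things on the bench is moved by more than 30 mm (distance of any of crock, amber_bottle, hammer, brush, bench_block, panes, big_frame from where it was at the start of the episode above 0.03 m).
It also fails if it takes over 72 s, if anything falls off the work surface, if the arm or the gripper's body presses on something with over 40 N, if the wrist force passes 120 N, or if a joint passes its speed limit or range.

## Working session

There is one attempt and no reset: what is moved stays moved. The work goes in short steps, Python scripts to look and compute and a tool call to move; the robot and the scene stay as the last step left them, time stands still between calls to the robot, and variables do not carry over. Pictures are saved under pics/ and viewed, and the job is handed in when it is done.

Besides the shell and the picture viewer there is one more tool, called after "Call:" as a command line: name --argument value ..., lists and objects as JSON in quotes. arm_command: Moves the arm, as the interface text tells. Its arguments: {"type":"object","properties":{"commands":{"type":"array"},"jaw":{"type":"number"}},"required":["commands"]}

```bash
mkdir -p pics; ls
cat > h.py <<'E'
import numpy as np, cv2
from bench import arm
def snap(n,f):
    im=arm.get_image(n); cv2.imwrite('pics/'+f,im[:,:,::-1]); return im
def W(n,c):
    T=np.array(arm.camera_info(n)["world_from_camera"]); return (T@np.r_[c,1])[:3]
def proj(n,p):
    i=arm.camera_info(n);T=np.linalg.inv(np.array(i["world_from_camera"]));q=(T@np.r_[p,1])[:3];k=np.array(i["camera_matrix"])@q;return k[:2]/k[2]
def ray(n,uv,z):
    i=arm.camera_info(n);T=np.array(i["world_from_camera"]);d=T[:3,:3]@np.linalg.solve(np.array(i["camera_matrix"]),[*uv,1.]);o=T[:3,3];return o+d*(z-o[2])/d[2]
def find(n,t,k=2):
    for r in arm.place_of(n,t)[:k]:
        w=W(n,r["centre"]);print(n,t,w.round(1),round(r["confidence"],2),proj(n,w).round(0))
E
python3 - <<'E'
from h import *
snap("scene","s0.png");snap("top","t0.png")
s=arm.read_state();print(s)
for n in("scene","top"):
  print(np.array(arm.camera_info(n)["world_from_camera"]).round(2))
  for t in("hook_seat","hook_tip","tray_pin","tray_corner","basket","bail_top","basket_grip"):find(n,t)
for t in ("crock","brush","window_frame","amber_bottle","drain_stand"):find("top",t)
E
```

```text
pics
{'clock': 0.1, 'joints': array([-9.33388569e-01,  3.85509229e-01,  6.79366939e-03, -4.40768823e-04,
       -1.19400047e+00, -2.58618848e-01]), 'joint_vel': array([ 0.00042227, -0.00272556,  0.0020739 ,  0.00073421, -0.00033889,
        0.00070366]), 'joint_efforts': array([ 2.32318635e-04, -3.93318629e+01,  1.88928723e+01,  4.19795439e+00,
       -2.60478249e-03,  9.11639916e-06]), 'position': array([ 230.96676795, -580.21193598,  230.32446551]), 'ee_rot': array([-1.88184289e-01,  9.82133244e-01,  9.53855934e-04, -2.31153811e-04]), 'contact_force': array([ 0.71608269,  0.26229   , -0.08303073]), 'wrist_torque': array([0.01181166, 0.05340997, 0.03121609]), 'gripper_width': 85.09071821907436}
[[-7.80000e-01  3.80000e-01 -5.10000e-01  1.27944e+03]
 [ 6.30000e-01  4.50000e-01 -6.30000e-01  8.87110e+02]
 [-1.00000e-02 -8.10000e-01 -5.90000e-01  9.91260e+02]
 [ 0.00000e+00  0.00000e+00  0.00000e+00  1.00000e+00]]
scene hook_seat [591.3  40.1 219.7] 0.87 [256. 195.]
scene hook_tip [562.1  33.4 232.2] 0.69 [262. 188.]
scene tray_pin [ 482.1 -298.1    4. ] 0.57 [227. 192.]
scene tray_pin
[... 671 characters left out ...]
222. 157.]
top tray_pin [ 615.6 -288.2   -3.5] 0.36 [332. 173.]
top tray_corner [436.2 121.1  41.7] 0.66 [215. 217.]
top basket [ 616.3 -290.2   -4.4] 0.86 [333. 173.]
top bail_top [ 616.6 -284.5  124.4] 0.62 [337. 164.]
top bail_top [ 615.7 -287.4    4.4] 0.51 [332. 173.]
top basket_grip [ 614.8 -287.4  144.7] 0.97 [339. 163.]
top crock [ 482.5 -295.5    5.1] 0.66 [335. 210.]
top brush [ 472.7 -470.6   -4. ] 0.82 [384. 215.]
top brush [ 483.4 -296.2    4.5] 0.25 [335. 209.]
top window_frame [ 619.4 -284.5    6.7] 0.54 [332. 172.]
top window_frame [435.4 121.8  43.4] 0.44 [215. 217.]
top amber_bottle [ 747.1 -215.7   -3.2] 0.73 [313. 138.]
top drain_stand [609.4  35.6   1.6] 0.78 [242. 171.]
```

Run:
```python
import cv2
a=cv2.imread('pics/t0.png');cv2.imwrite('pics/t0z.png',cv2.resize(a[100:260,160:420],None,fx=3,fy=3,interpolation=2))
a=cv2.imread('pics/s0.png');cv2.imwrite('pics/s0z.png',cv2.resize(a[130:290,130:390],None,fx=3,fy=3,interpolation=2))
```

```text
(no output)
```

View pics/t0z.png

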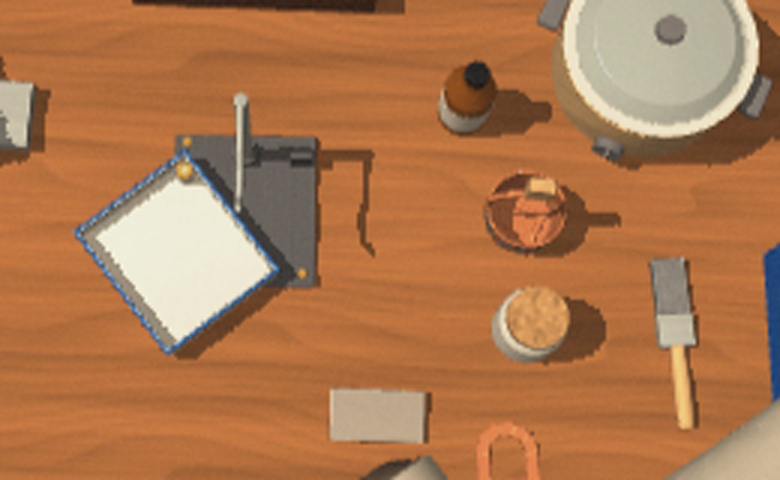

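View pics/s0z.png

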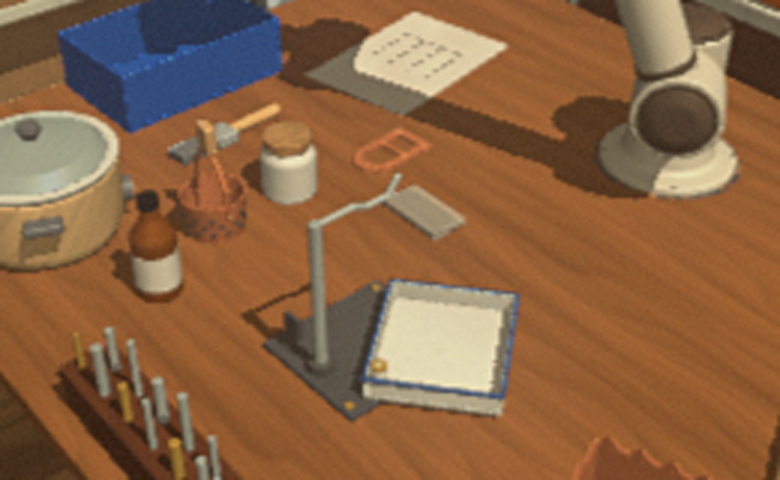

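View pics/t0.png

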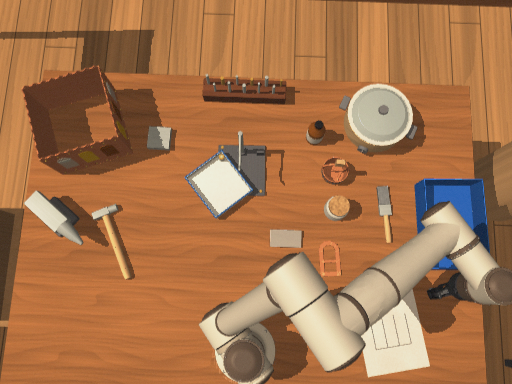

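Run:
```python
from h import *
f=lambda u,v:(160+(u-1)/3,100+(v-1)/3)
for n,u,v,z in(("TR",316,137,10),("BR",316,287,10),("TL",176,137,10),("posttop",240,99,225),("tip",237,208,236),("pin",185,171,48),("tcorner(left)",77,232,42),("bottom",169,353,42),("right",279,268,42),("top",184,152,42),("basketrim c",526,212,60),("grip",541,187,167),("gripL",527,187,167),("gripR",555,187,167),("goldBR",302,273,10),("goldTL",187,143,10)):
  print(n,ray("top",f(u,v),z).round(1))
a=cv2.imread('pics/t0.png');cv2.imwrite('pics/b.png',cv2.resize(a[150:200,310:370],None,fx=12,fy=12,interpolation=2))
a=cv2.imread('pics/s0.png');cv2.imwrite('pics/b2.png',cv2.resize(a[160:220,180:235],None,fx=10,fy=10,interpolation=2))
```

```text
TR [707.2 -42.5  10. ]
BR [523.5 -48.6  10. ]
TL [700.6 126.   10. ]
posttop [681.9  42.3 225. ]
tip [560.7  39.8 236. ]
pin [648.5 110.   48. ]
tcorner(left) [571.9 232.2  42. ]
bottom [434.3 117.4  42. ]
right [538.2  -4.4  42. ]
top [673.2 112.8  42. ]
basketrim c [ 611.6 -287.4   60. ]
grip [ 613.7 -285.9  167. ]
gripL [ 613.1 -270.7  167. ]
gripR [ 614.2 -301.1  167. ]
goldBR [539.7 -31.6  10. ]
goldTL [693.7 112.3  10. ]
```

View pics/b.png

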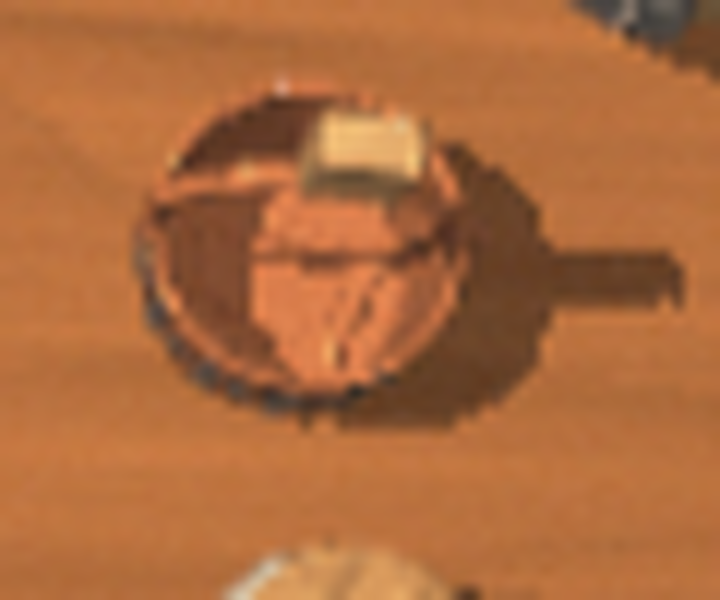

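View pics/b2.png

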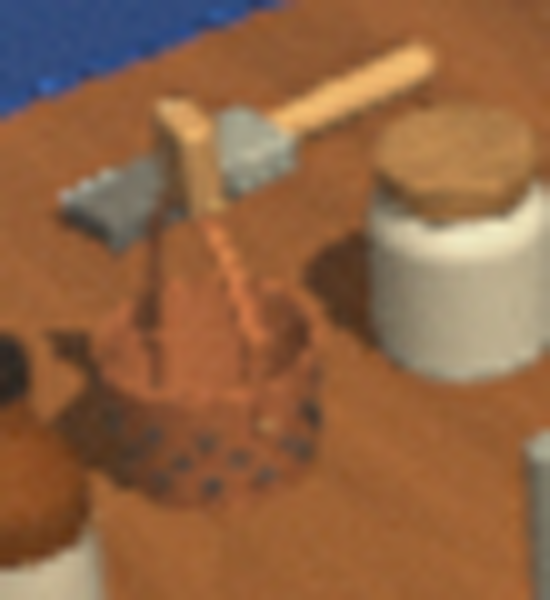

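```bash
cat >> h.py <<'E'
from scipy.spatial.transform import Rotation as R
def plan(waypts,yaw,perrow=45):
    """waypts list of xyz; yaw = world angle(deg) of tool y at end"""
    s=arm.read_state();p=np.array(s["position"]);q=R.from_quat(s["ee_rot"])
    print('at',p.round(1),'yawY',yawY(q).round(1),'tilt',np.round(q.as_matrix()[:,2],3),'F',np.array(s["contact_force"]).round(1),'t',round(s["clock"],2),'w',round(s["gripper_width"],1))
    segs=[]
    for w in waypts:
        w=np.array(w,float);n=max(1,int(np.ceil(np.linalg.norm(w-p)/perrow)));segs+=[(w-p)/n]*n;p=w
    d=((yawY(q)-yaw+90)%180)-90 if yaw is not None else 0
    n=len(segs);out=[]
    for k,v in enumerate(segs):
        r=d/n; t=q.as_matrix().T@v/1000
        out.append([*(t.round(4)),round(r,2)]);q=q*R.from_euler('z',r,degrees=True)
    print(n,'rows');[print(', '.join(f'{x:g}' for x in o)) for o in out]
def yawY(q): m=q.as_matrix();return np.degrees(np.arctan2(m[1,1],m[0,1]))
E
python3 - <<'E'
from h import *
plan([(450,-150,200),(418,169,110)],92,40)
E
```

```text
at [ 231.1 -580.7  231.3] yawY 111.7 tilt [-0.  0. -1.] F [ 0.9 -0.4 -0.6] t 1.05 w 85.3
22 rows
-0.0279, 0.0246, 0.0024, 0.9
-0.0275, 0.025, 0.0024, 0.9
-0.0271, 0.0254, 0.0024, 0.9
-0.0267, 0.0258, 0.0024, 0.9
-0.0263, 0.0262, 0.0024, 0.9
-0.0259, 0.0267, 0.0024, 0.9
-0.0255, 0.0271, 0.0024, 0.9
-0.025, 0.0275, 0.0024, 0.9
-0.0246, 0.0278, 0.0024, 0.9
-0.0242, 0.0282, 0.0024, 0.9
-0.0237, 0.0286, 0.0024, 0.9
-0.0233, 0.029, 0.0024, 0.9
-0.0228, 0.0293, 0.0024, 0.9
-0.0027, 0.0355, 0.01, 0.9
-0.0021, 0.0356, 0.01, 0.9
-0.0016, 0.0356, 0.01, 0.9
-0.001, 0.0356, 0.01, 0.9
-0.0005, 0.0356, 0.01, 0.9
0.0001, 0.0356, 0.01, 0.9
0.0006, 0.0356, 0.01, 0.9
0.0012, 0.0356, 0.01, 0.9
0.0018, 0.0356, 0.01, 0.9
```

Call:
arm_command --commands '[-0.03,0.025,0,4,-0.03,0.025,0,4,-0.03,0.025,0,4,-0.03,0.025,0,4,-0.03,0.025,0,4]' --jaw 0

```text
clock: 1.55
position: [348.0, -423.8, 230.4]
ee_rot: [-0.003, 1.0, -0.0, -0.0]
contact_force: [-0.2, -0.2, -0.6]
gripper_width: 12.2
```

Call:
arm_command --commands '[-0.02,0.04,0.002,0,-0.02,0.04,0.002,0,-0.02,0.04,0.002,0,-0.02,0.04,0.002,0,-0.02,0.04,0.002,0]'

```text
clock: 2.05
position: [451.5, -216.5, 221.1]
ee_rot: [-0.002, 1.0, -0.002, 0.002]
contact_force: [1.0, 0.4, -0.4]
gripper_width: -0.0
```

Run:
```python
from h import *
plan([(440,-120,200),(418,169,110)],92,44)
```

```text
at [ 451.5 -216.5  221.1] yawY 90.2 tilt [ 0.004 -0.003 -1.   ] F [ 1.   0.4 -0.4] t 2.05 w -0.0
10 rows
0.0037, 0.0322, 0.0069, -0.18
0.0036, 0.0322, 0.0069, -0.18
0.0035, 0.0322, 0.0069, -0.18
0.0026, 0.0414, 0.0127, -0.18
0.0025, 0.0414, 0.0127, -0.18
0.0024, 0.0414, 0.0127, -0.18
0.0023, 0.0414, 0.0127, -0.18
0.0021, 0.0414, 0.0127, -0.18
0.002, 0.0414, 0.0127, -0.18
0.0019, 0.0414, 0.0127, -0.18
```

Call:
arm_command --commands '[0.004,0.035,0.008,0,0.004,0.035,0.008,0,0.004,0.04,0.008,0,0.004,0.04,0.012,0,0.004,0.04,0.012,0]'

```text
clock: 2.55
position: [434.3, -18.6, 173.4]
ee_rot: [-0.003, 1.0, -0.002, 0.006]
contact_force: [1.1, 0.1, 0.5]
gripper_width: -0.2
```

Call:
arm_command --commands '[0.003,0.04,0.012,0,0.003,0.04,0.012,0,0.003,0.04,0.012,0,0.003,0.04,0.012,0,0.003,0.035,0.01,0]'

```text
clock: 3.05
position: [417.7, 185.3, 114.7]
ee_rot: [-0.004, 1.0, -0.0, 0.009]
contact_force: [1.5, 0.0, -0.8]
gripper_width: -0.2
```

Run:
```python
from h import *
snap("top","t1.png");find("top","tray_corner")
pin=np.array([648.5,109.5]);
plan([(415,172,100),(415,172,26)],92,40)
# push path
wp=[]
for th in np.r_[52.4+8:-3:-6]:
    a=np.radians(2-th);ex=np.array([np.cos(a),np.sin(a)]);ey=np.array([-ex[1],ex[0]])
    sup=11*abs(ex[0])+14.5*abs(ex[1])
    p=pin-(145+sup)*ex-140*ey; wp.append(p); print(round(th),p.round(1))
```

```text
top tray_corner [645.  113.   50.1] 0.66 [220. 157.]
top tray_corner [433.4 118.3  40.8] 0.56 [216. 218.]
at [417.9 186.6 114.1] yawY 90.7 tilt [ 0.018 -0.001 -1.   ] F [-0.4 -0.8  0.4] t 3.15 w 0.2
3 rows
0.0033, -0.0146, 0.0141, -0.42
0.0007, 0, 0.037, -0.42
0.0007, 0.0001, 0.037, -0.42
60 [443.8 175.1]
54 [438.  153.4]
48 [434.6 131.1]
42 [433.8 108.4]
36 [435.5  85.7]
30 [439.8  63.2]
24 [446.6  41.3]
18 [455.8  20.3]
12 [4.674e+02 4.000e-01]
6 [481.1 -18. ]
0 [496.1 -34.8]
```

View pics/t1.png

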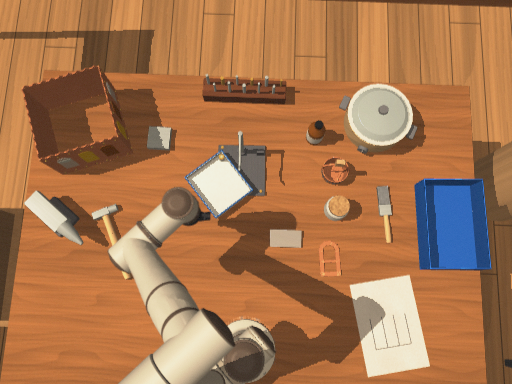

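Call:
arm_command --commands '[0.002,-0.003,0.02,0,0,0,0.025,0,0,0,0.025,0,0,0,0.015,0,0,0,0.002,0]'

```text
clock: 3.65
position: [419.5, 185.1, 26.8]
ee_rot: [-0.008, 1.0, 0.001, 0.012]
contact_force: [0.6, -0.6, 0.3]
gripper_width: 0.0
```

Call:
arm_command --commands '[-0.009,-0.012,0,0,-0.009,-0.012,0,0,-0.004,-0.02,0,0,-0.001,-0.023,0,0,0.0,-0.023,0,0]'

```text
clock: 4.15
position: [443.6, 93.0, 29.4]
ee_rot: [-0.009, 1.0, 0.001, 0.01]
contact_force: [1.1, 1.6, 0.7]
gripper_width: 0.4
```

Run:
```python
from h import *
plan([(440,63,24),(447,41,24),(456,20,24),(467,0,24),(480,-18,24),(493,-34,24)],None,40)
```

```text
at [443.6  93.   29.4] yawY 91.0 tilt [ 0.02   0.002 -1.   ] F [1.1 1.6 0.7] t 4.15 w 0.4
6 rows
0.0042, -0.03, 0.0052, 0
-0.0066, -0.0221, 0.0001, 0
-0.0086, -0.0212, 0.0001, 0
-0.0106, -0.0202, 0.0002, 0
-0.0127, -0.0182, 0.0002, 0
-0.0127, -0.0162, 0.0002, 0
```

Call:
arm_command --commands '[0.002,-0.025,0.004,0,-0.005,-0.022,0.001,0,-0.008,-0.021,0,0,-0.01,-0.02,0,0,-0.012,-0.018,0,0]'

```text
clock: 4.65
position: [478.2, -18.0, 29.4]
ee_rot: [-0.008, 1.0, 0.002, 0.012]
contact_force: [-0.3, 1.4, 0.0]
gripper_width: -0.1
```

Run:
```python
from h import *
plan([(496,-34,24)],None,40)
im=snap("top","t2.png");find("top","tray_corner")
cv2.imwrite('pics/t2z.png',cv2.resize(im[120:260,180:320,::-1],None,fx=4,fy=4,interpolation=2))
```

```text
at [478.2 -18.   29.4] yawY 90.9 tilt [ 0.023  0.005 -1.   ] F [-0.3  1.4  0. ] t 4.65 w -0.1
1 rows
-0.0174, -0.0163, 0.0057, 0
top tray_corner [ 6.062e+02  3.800e+01 -1.000e-01] 0.62 [242. 172.]
top tray_corner [590.8  37.7 216.8] 0.4 [240. 161.]
```

View pics/t2z.png

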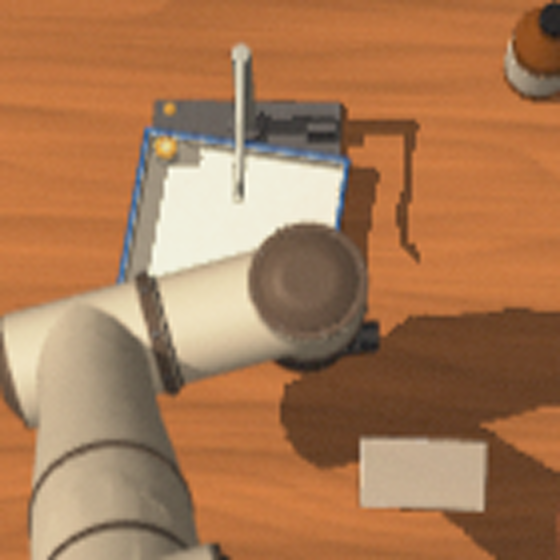

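Call:
arm_command --commands '[-0.009,-0.009,0.002,0,-0.008,-0.006,0,0,-0.004,-0.003,0,0,-0.003,0,0,0,-0.002,0,0,0]'

```text
clock: 5.25
position: [498.0, -38.5, 27.6]
ee_rot: [-0.005, 1.0, 0.001, 0.003]
contact_force: [-5.7, 2.9, 4.0]
gripper_width: -0.1
```

Call:
arm_command --commands '[-0.002,0,0,0,-0.002,0,0,0,-0.002,0,0,0,0,0,0,0,0,0,0,0]'

```text
clock: 5.75
position: [497.8, -38.2, 27.3]
ee_rot: [-0.006, 1.0, 0.0, -0.005]
contact_force: [-1.5, -1.4, 0.1]
gripper_width: -0.2
```

Call:
arm_command --commands '[-0.006,0,0,0,-0.006,0,0,0,-0.006,0,0,0,-0.006,0,0,0,0,0,0,0]'

```text
clock: 6.25
position: [496.5, -39.9, 24.5]
ee_rot: [-0.004, 0.999, -0.002, -0.033]
contact_force: [0.4, -0.6, -0.3]
gripper_width: -0.1
```

Run:
```python
from h import *
plan([(496,-34,24)],None,40)
im=snap("top","t3.png");find("top","tray_corner")
cv2.imwrite('pics/t3z.png',cv2.resize(im[120:260,180:320,::-1],None,fx=4,fy=4,interpolation=2))
```

```text
at [496.5 -39.9  24.5] yawY 90.4 tilt [-0.066 -0.005 -0.998] F [ 0.4 -0.6 -0.3] t 6.25 w -0.1
1 rows
0.0004, 0.0059, 0.0005, 0
top tray_corner [ 620.6 -286.8    7.1] 0.72 [332. 171.]
```

View pics/t3z.png

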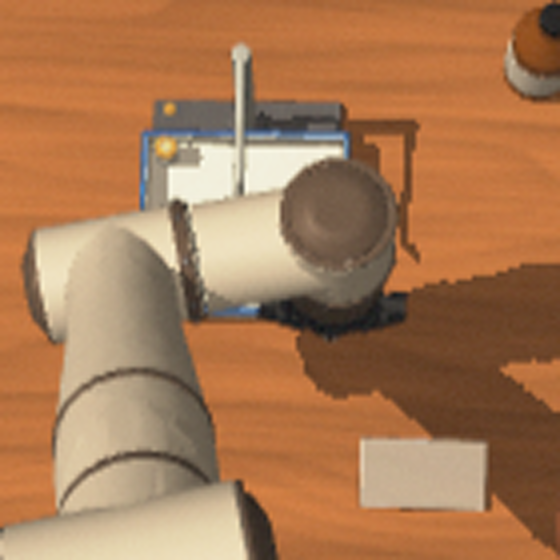

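Call:
arm_command --commands '[0.02,-0.005,0,0,0.03,-0.01,0,0,0.02,-0.02,-0.03,0,0.0,-0.03,-0.04,0,0,-0.03,-0.04,0]'

```text
clock: 6.85
position: [437.7, -134.1, 138.5]
ee_rot: [-0.008, 1.0, -0.002, -0.03]
contact_force: [1.3, 0.5, 0.2]
gripper_width: -0.3
```

Run:
```python
from h import *
plan([(440,-200,210)],None,40)
im=snap("top","t4.png");find("top","tray_corner");find("top","basket_grip");find("top","basket")
find("top","tray_pin");snap("scene","s4.png");find("scene","tray_corner");find("scene","tray_pin");find("scene","hook_seat");find("top","hook_seat")
cv2.imwrite('pics/t4z.png',cv2.resize(im[120:260,180:320,::-1],None,fx=4,fy=4,interpolation=2))
```

```text
at [ 437.7 -134.1  138.5] yawY 91.0 tilt [-0.059 -0.005 -0.998] F [1.3 0.5 0.2] t 6.85 w -0.3
3 rows
0.001, -0.0221, -0.0237, 0
0.001, -0.0221, -0.0237, 0
0.001, -0.0221, -0.0237, 0
top basket_grip [ 614.7 -286.6  143.4] 0.58 [339. 163.]
top basket_grip [ 748.9 -217.7   -1.4] 0.56 [313. 137.]
top basket [ 614.6 -288.6   -3.3] 0.73 [332. 174.]
top tray_pin [645.8 113.7  49.7] 0.83 [220. 157.]
scene tray_corner [516.9 -58.4  44.4] 0.85 [255. 213.]
scene tray_pin [652.4 114.3  46. ] 0.63 [257. 252.]
scene hook_seat [589.   41.6 219.3] 0.66 [257. 195.]
top hook_seat [593.   40.2 215.6] 0.76 [239. 161.]
```

View pics/t4z.png

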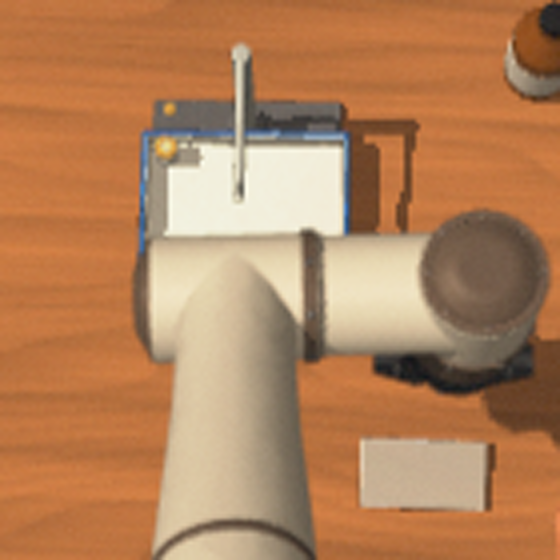

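Run:
```python
from h import *
c=np.array([614.8,-288,0])
out=[]
for yaw in(-0.25,-0.1,0.05):
  Rz=R.from_euler('z',yaw).as_matrix()
  row=[]
  for cam,f,(r0,c0) in(("top","t0.png",(150,310)),("scene","s0.png",(160,175))):
    im=cv2.imread('pics/'+f)[r0:r0+50,c0:c0+60];s=6;im=cv2.resize(im,None,fx=s,fy=s,interpolation=cv2.INTER_CUBIC)
    P=lambda p:tuple(((proj(cam,c+Rz@np.array(p,float))-[c0,r0]+.5)*s).astype(int))
    for z in(127,167):
      q=np.array([P((a,b,z)) for a,b in((-8,-15),(8,-15),(8,15),(-8,15))]);cv2.polylines(im,[q],True,(255,0,0) if z==167 else (0,255,0),1)
    for sg in(1,-1):
      q=np.array([P((0,sg*y,z)) for y,z in((0,125),(12,123),(30,110),(44,60))]);cv2.polylines(im,[q],False,(255,255,0),1)
    q=np.array([P((46*np.cos(t),46*np.sin(t),60)) for t in np.linspace(0,6.28,40)]);cv2.polylines(im,[q],True,(255,255,255),1)
    row.append(im[:300])
  out.append(np.hstack(row))
o=np.vstack(out);cv2.imwrite('pics/ov.png',cv2.resize(o,None,fx=.66,fy=.66))
```

```text
(no output)
```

View pics/ov.png

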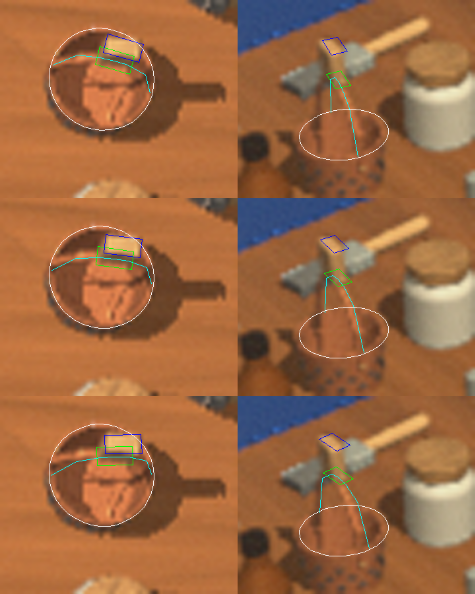

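Run:
```python
from h import *
plan([(500,-180,230),(613,-288,230),(613,-288,190)],84.3,40)
```

```text
at [ 436.5 -132.9  135.8] yawY 90.9 tilt [-0.064 -0.005 -0.998] F [ 0.2 -0.   0.6] t 7.35 w 0.2
9 rows
-0.0142, -0.0121, -0.0244, 0.73
-0.0143, -0.0119, -0.0244, 0.73
-0.0145, -0.0117, -0.0244, 0.73
-0.0146, -0.0116, -0.0244, 0.73
-0.0291, -0.026, -0.0017, 0.73
-0.0295, -0.0256, -0.0017, 0.73
-0.0298, -0.0252, -0.0017, 0.73
-0.0301, -0.0248, -0.0017, 0.73
-0.0025, 0.0004, 0.0399, 0.73
```

Call:
arm_command --commands '[-0.015,-0.012,-0.025,1,-0.015,-0.012,-0.025,1,-0.015,-0.012,-0.025,1,-0.015,-0.012,-0.025,1,-0.025,-0.02,-0.002,1]' --jaw 1

```text
clock: 7.85
position: [526.1, -200.6, 231.5]
ee_rot: [0.033, 0.999, -0.004, -0.037]
contact_force: [1.5, -0.3, 0.9]
gripper_width: 72.1
```

Call:
arm_command --commands '[-0.03,-0.025,-0.002,1,-0.03,-0.025,-0.002,0.7,-0.015,-0.02,-0.002,0,-0.005,-0.005,0,0,0,0,0,0]'

```text
clock: 8.35
position: [605.5, -283.9, 226.7]
ee_rot: [0.048, 0.998, -0.004, -0.04]
contact_force: [-0.5, 1.4, -0.1]
gripper_width: 85.0
```

Run:
```python
from h import *
plan([(613,-288,175),(614,-288,131)],84.3,25)
```

```text
at [ 605.5 -283.9  226.7] yawY 84.6 tilt [-0.08  -0.004 -0.997] F [-0.5  1.4 -0.1] t 8.35 w 85.0
5 rows
-0.004, -0.0009, 0.017, 0.05
-0.004, -0.0009, 0.017, 0.05
-0.004, -0.0009, 0.017, 0.05
-0.0022, 0.0003, 0.0219, 0.05
-0.0022, 0.0003, 0.0219, 0.05
```

Call:
arm_command --commands '[-0.004,-0.001,0.015,0,-0.004,-0.001,0.015,0,-0.004,-0.001,0.015,0,-0.002,0,0.015,0,-0.001,0,0.005,0]'

```text
clock: 8.85
position: [612.5, -283.6, 154.2]
ee_rot: [0.045, 0.998, -0.003, -0.042]
contact_force: [-0.1, -0.1, -0.1]
gripper_width: 85.4
```

Run:
```python
from h import *
im=snap("scene","s5.png")
cv2.imwrite('pics/s5z.png',cv2.resize(im[110:230,150:280,::-1],None,fx=5,fy=5,interpolation=2))
plan([(613.3,-288,131)],84.3,10)
```

```text
at [ 612.5 -283.5  154. ] yawY 84.8 tilt [-0.085 -0.002 -0.996] F [-0.6  1.3 -1.6] t 8.9 w 85.5
3 rows
-0.001, -0.0014, 0.0076, 0.17
-0.001, -0.0014, 0.0076, 0.17
-0.0011, -0.0014, 0.0076, 0.17
```

View pics/s5z.png

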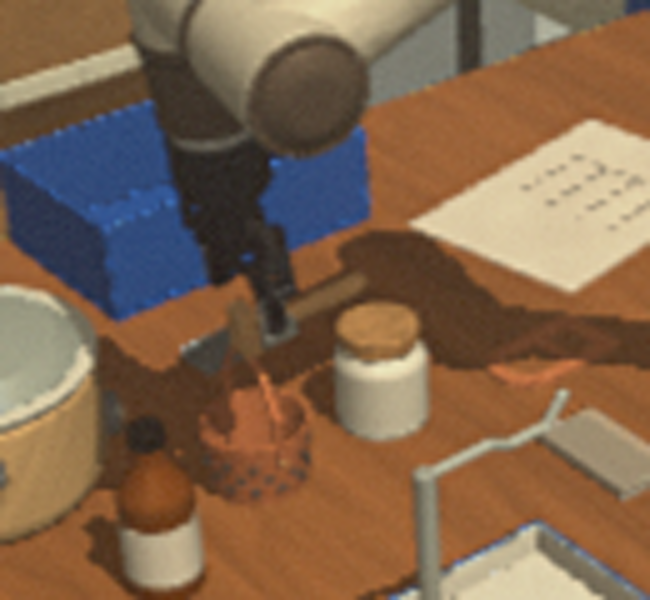

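Call:
arm_command --commands '[-0.001,-0.002,0.008,0,-0.001,-0.001,0.008,0,-0.001,-0.001,0.006,0,0,0,0,0,0,0,0,0]'

```text
clock: 9.4
position: [613.6, -287.6, 131.2]
ee_rot: [0.045, 0.998, -0.003, -0.041]
contact_force: [-0.6, -0.6, -0.6]
gripper_width: 85.3
```

Run:
```python
from h import *
im=snap("scene","s6.png")
cv2.imwrite('pics/s6z.png',cv2.resize(im[110:230,150:280,::-1],None,fx=5,fy=5,interpolation=2))
plan([(613.3,-288,131)],84.3,10)
```

```text
at [ 613.6 -287.5  131.2] yawY 84.9 tilt [-0.083 -0.002 -0.997] F [-0.2  0.1 -0.7] t 9.45 w 85.9
1 rows
0.0002, -0.0005, 0.0002, 0.58
```

View pics/s6z.png

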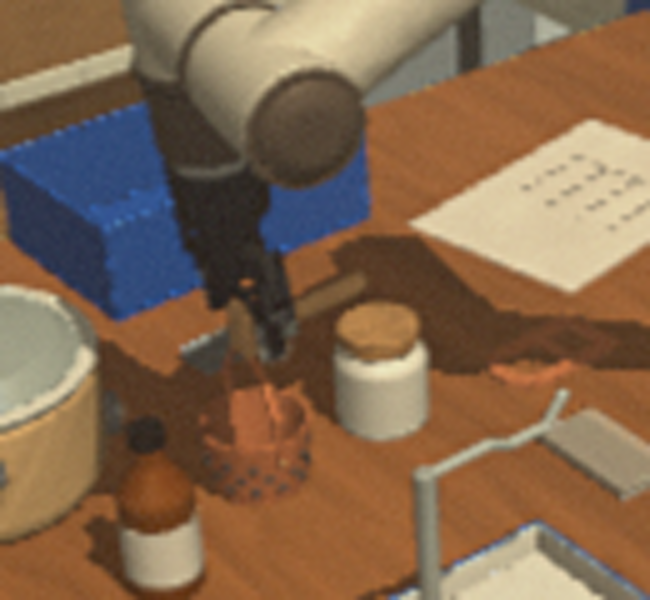

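Fingers straddle the grip block at about (250,330) of the zoom. Closing.

Call:
arm_command --commands '[0,0,0,0,0,0,0,0,0,0,0,0,0,0,0,0,0,0,0,0]' --jaw 0

```text
clock: 9.95
position: [614.3, -288.0, 132.9]
ee_rot: [0.045, 0.998, -0.004, -0.04]
contact_force: [0.5, -0.5, -1.8]
gripper_width: 29.2
```

Call:
arm_command --commands '[0,0,0,0,0,0,0,0,0,0,0,0,0,0,-0.005,0,0,0,-0.01,0]'

```text
clock: 10.45
position: [613.8, -287.1, 145.6]
ee_rot: [0.045, 0.998, -0.002, -0.043]
contact_force: [-0.6, 0.3, -2.6]
gripper_width: 29.2
```

Run:
```python
from h import *
im=snap("scene","s7.png")
cv2.imwrite('pics/s7z.png',cv2.resize(im[110:230,150:280,::-1],None,fx=5,fy=5,interpolation=2))
plan([(613.3,-288,260)],None,20)
```

```text
at [ 615.1 -287.7  148.1] yawY 84.9 tilt [-0.082 -0.003 -0.997] F [ 0.7 -0.9 -1. ] t 10.5 w 29.1
6 rows
0.0018, -0.0003, -0.0186, 0
0.0018, -0.0003, -0.0186, 0
0.0018, -0.0003, -0.0186, 0
0.0018, -0.0003, -0.0186, 0
0.0018, -0.0003, -0.0186, 0
0.0018, -0.0003, -0.0186, 0
```

View pics/s7z.png

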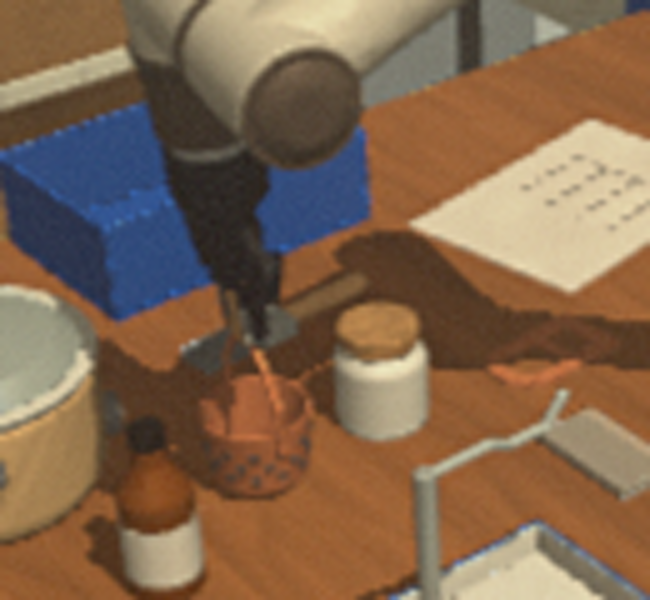

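Call:
arm_command --commands '[0.002,0,-0.015,0,0.002,0,-0.02,0,0.002,0,-0.02,0,0.002,0,-0.02,0,0.002,0,-0.02,0]'

```text
clock: 11.0
position: [611.5, -285.4, 244.2]
ee_rot: [0.045, 0.998, -0.002, -0.044]
contact_force: [-0.0, -0.0, -3.3]
gripper_width: 29.3
```

Run:
```python
from h import *
plan([(614,-288,262),(480,-150,272),(475,38,272)],92,20)
```

```text
at [ 611.5 -285.4  244.2] yawY 84.8 tilt [-0.089  0.001 -0.996] F [-0.  -0.  -3.3] t 11.0 w 29.3
21 rows
-0.0011, -0.0025, -0.0179, -0.34
0.0146, 0.0126, 0.0002, -0.34
0.0145, 0.0127, 0.0002, -0.34
0.0144, 0.0128, 0.0002, -0.34
0.0143, 0.0129, 0.0002, -0.34
0.0142, 0.013, 0.0002, -0.34
0.0142, 0.013, 0.0002, -0.34
0.0141, 0.0131, 0.0002, -0.34
0.014, 0.0132, 0.0002, -0.34
0.0139, 0.0133, 0.0002, -0.34
0.0139, 0.0134, 0.0002, -0.34
0.001, 0.0188, 0.0001, -0.34
0.0009, 0.0188, 0.0001, -0.34
0.0007, 0.0188, 0.0001, -0.34
0.0006, 0.0188, 0.0001, -0.34
0.0005, 0.0188, 0.0001, -0.34
0.0004, 0.0188, 0.0001, -0.34
0.0003, 0.0188, 0.0001, -0.34
0.0002, 0.0188, 0.0001, -0.34
0.0001, 0.0188, 0.0001, -0.34
-0, 0.0188, 0.0001, -0.34
```

Call:
arm_command --commands '[0.005,0.004,-0.012,-0.4,0.012,0.01,-0.008,-0.4,0.015,0.013,-0.004,-0.4,0.015,0.013,-0.002,-0.4,0.015,0.013,-0.001,-0.4]'

```text
clock: 11.5
position: [555.4, -226.6, 279.9]
ee_rot: [0.027, 0.999, -0.001, -0.042]
contact_force: [0.4, -0.7, -2.8]
gripper_width: 29.3
```

Call:
arm_command --commands '[0.015,0.014,0,-0.4,0.015,0.014,0,-0.4,0.015,0.016,0,-0.4,0.014,0.02,0,-0.4,0.012,0.022,0,-0.4]'

```text
clock: 12.0
position: [482.0, -133.6, 286.0]
ee_rot: [0.009, 0.999, 0.001, -0.042]
contact_force: [1.0, 0.4, -2.5]
gripper_width: 29.2
```

Call:
arm_command --commands '[0.008,0.022,0,-0.4,0.005,0.022,0,-0.4,0.003,0.022,0,-0.4,0,0.02,0,-0.4,0,0.02,0,-0.4]'

```text
clock: 12.5
position: [460.4, -22.3, 289.1]
ee_rot: [-0.01, 0.999, 0.003, -0.041]
contact_force: [0.7, 0.1, -2.5]
gripper_width: 29.2
```

Run:
```python
from h import *
plan([(475,38,272)],92,18)
```

```text
at [460.4 -22.3 289.1] yawY 91.1 tilt [-0.083  0.005 -0.997] F [ 0.7  0.1 -2.5] t 12.5 w 29.2
4 rows
-0.0043, 0.015, 0.004, -0.23
-0.0043, 0.015, 0.004, -0.23
-0.0044, 0.0149, 0.004, -0.23
-0.0045, 0.0149, 0.004, -0.23
```

Call:
arm_command --commands '[-0.002,0.017,0.004,-0.3,-0.002,0.016,0.005,-0.3,-0.002,0.014,0.005,-0.3,-0.002,0.008,0.002,0,0,0.003,0,0]'

```text
clock: 13.0
position: [462.9, 40.7, 273.2]
ee_rot: [-0.02, 0.999, 0.004, -0.041]
contact_force: [0.2, 0.4, -2.8]
gripper_width: 29.0
```

Run:
```python
from h import *
a=snap("scene","s8.png");b=snap("top","t8.png")
cv2.imwrite('pics/s8z.png',cv2.resize(a[110:270,210:330,::-1],None,fx=4,fy=4,interpolation=2))
cv2.imwrite('pics/t8z.png',cv2.resize(b[110:240,180:320,::-1],None,fx=4,fy=4,interpolation=2))
for n in("scene","top"):
  for t in("bail_top","basket_grip","basket","hook_seat"):find(n,t,1)
plan([(475,38,272)],92,18)
```

```text
scene bail_top [462.9  37.3 262. ] 0.73 [284. 171.]
scene basket_grip [466.   38.9 287.2] 0.65 [284. 165.]
scene basket [463.3  44.  142.3] 0.94 [284. 200.]
scene hook_seat [588.9  40.7 220.2] 0.78 [257. 195.]
top bail_top [465.   42.3 267.5] 0.95 [236. 198.]
top basket_grip [466.8  41.9 288.7] 0.94 [236. 196.]
top basket [466.2  40.8 138. ] 0.95 [238. 204.]
top hook_seat [595.4  37.4 213.9] 0.95 [240. 160.]
at [463.1  39.8 273.6] yawY 92.2 tilt [-0.081  0.007 -0.997] F [ 0.1  0.3 -3.1] t 13.5 w 29.0
1 rows
-0.0119, -0.0022, 0.0006, 0.19
```

View pics/s8z.png

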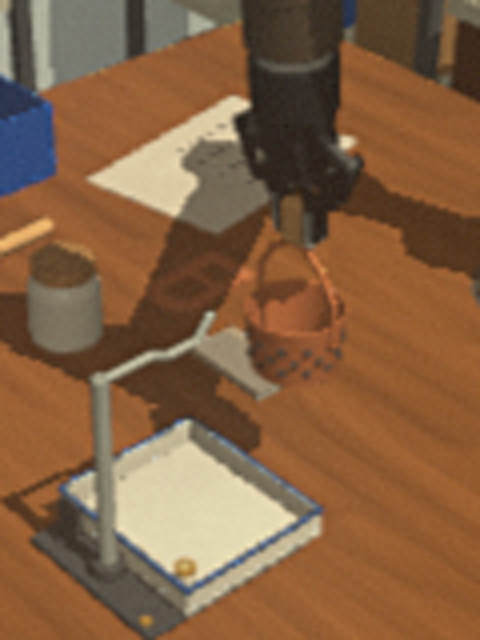

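View pics/t8z.png

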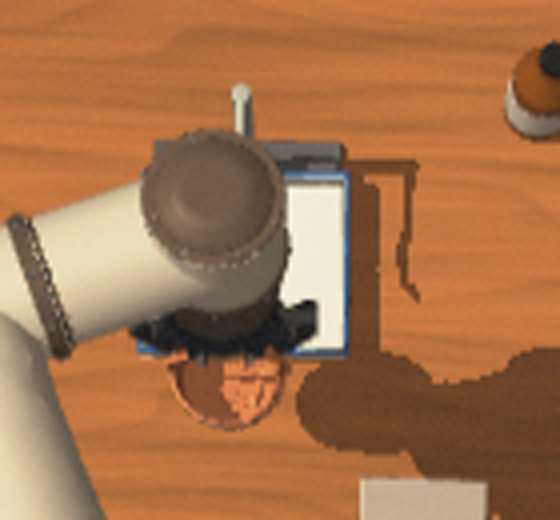

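Run:
```python
from h import *
plan([(591,38.7,264)],92,18)
```

```text
at [463.1  39.8 273.6] yawY 92.2 tilt [-0.081  0.007 -0.997] F [ 0.1  0.3 -3.1] t 13.5 w 29.0
8 rows
-0.016, -0.0008, -0.0001, 0.02
-0.016, -0.0008, -0.0001, 0.02
-0.016, -0.0007, -0.0001, 0.02
-0.016, -0.0007, -0.0001, 0.02
-0.016, -0.0007, -0.0001, 0.02
-0.016, -0.0007, -0.0001, 0.02
-0.016, -0.0007, -0.0001, 0.02
-0.016, -0.0007, -0.0001, 0.02
```

Call:
arm_command --commands '[-0.006,-0.001,0,0,-0.01,-0.001,0,0,-0.012,-0.001,0,0,-0.012,-0.001,0,0,-0.01,-0.001,0,0]'

```text
clock: 14.0
position: [517.2, 36.1, 269.5]
ee_rot: [-0.019, 0.999, 0.005, -0.04]
contact_force: [-0.2, 0.2, -2.4]
gripper_width: 29.3
```

Run:
```python
from h import *
plan([(591,38.7,264)],92,12)
```

```text
at [517.2  36.1 269.5] yawY 92.2 tilt [-0.08   0.008 -0.997] F [-0.2  0.2 -2.4] t 14.0 w 29.3
7 rows
-0.0106, -0, -0.0001, 0.03
-0.0106, -0, -0.0001, 0.03
-0.0106, -0, -0.0001, 0.03
-0.0106, -0, -0.0001, 0.03
-0.0106, -0, -0.0001, 0.03
-0.0106, -0, -0.0001, 0.03
-0.0106, -0, -0.0001, 0.03
```

Call:
arm_command --commands '[-0.01,0,0,0,-0.01,0.001,0,0,-0.01,0,0,0,-0.006,0,0,0,-0.002,0,0,0]'

```text
clock: 14.5
position: [560.2, 38.7, 264.4]
ee_rot: [-0.019, 0.999, 0.004, -0.041]
contact_force: [0.4, 0.1, -2.2]
gripper_width: 29.5
```

Run:
```python
from h import *
a=snap("scene","s9.png")
cv2.imwrite('pics/s9z.png',cv2.resize(a[110:270,210:330,::-1],None,fx=4,fy=4,interpolation=2))
find("scene","bail_top");find("scene","hook_tip")
plan([(591,38.7,264)],92,12)
```

```text
scene bail_top [562.6  37.5 249.3] 0.66 [262. 184.]
scene hook_tip [562.4  35.7 233.8] 0.8 [262. 188.]
at [559.3  38.6 264.7] yawY 92.1 tilt [-0.082  0.007 -0.997] F [ 0.1 -0.2 -2.3] t 14.65 w 29.4
3 rows
-0.0105, -0.0004, -0.0006, 0.04
-0.0105, -0.0004, -0.0006, 0.04
-0.0105, -0.0003, -0.0006, 0.04
```

View pics/s9z.png

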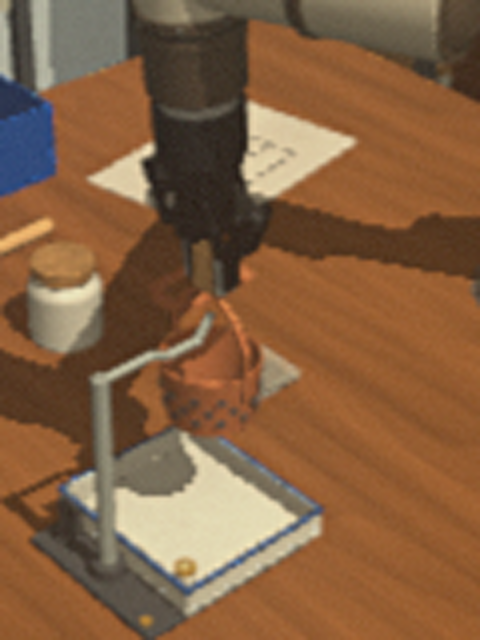

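Call:
arm_command --commands '[-0.009,0,-0.002,0,-0.01,0,-0.002,0,-0.006,0,-0.001,0,-0.002,0,0,0,0,0,0,0]'

```text
clock: 15.15
position: [588.7, 39.7, 268.7]
ee_rot: [-0.019, 0.999, 0.004, -0.04]
contact_force: [0.2, 0.2, -2.8]
gripper_width: 29.5
```

Run:
```python
from h import *
a=snap("scene","s10.png");b=snap("top","t10.png")
cv2.imwrite('pics/s10z.png',cv2.resize(a[110:270,210:330,::-1],None,fx=4,fy=4,interpolation=2))
for n in("scene","top"):find(n,"bail_top",1);find(n,"hook_seat",1)
plan([(591,38.7,230)],92,8)
```

```text
scene bail_top [590.4  37.6 255.7] 0.56 [256. 186.]
scene hook_seat [592.8  41.2 217.9] 0.96 [256. 196.]
top bail_top [589.8  42.6 260.6] 0.65 [238. 158.]
top hook_seat [593.5  38.8 216. ] 0.65 [240. 160.]
at [588.1  39.7 269. ] yawY 92.2 tilt [-0.08   0.007 -0.997] F [-1.   0.2 -2.7] t 15.45 w 29.4
5 rows
-0.0012, -0.0003, 0.0077, 0.04
-0.0012, -0.0003, 0.0077, 0.04
-0.0012, -0.0003, 0.0077, 0.04
-0.0012, -0.0003, 0.0077, 0.04
-0.0012, -0.0003, 0.0077, 0.04
```

View pics/s10z.png

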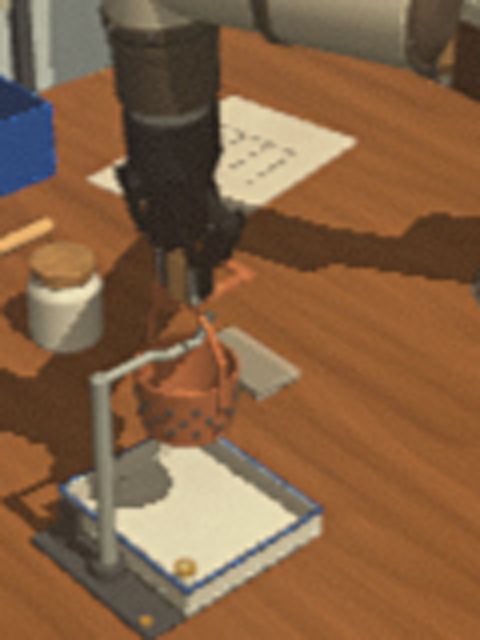

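Call:
arm_command --commands '[-0.001,0,0.006,0,-0.001,0,0.008,0,-0.001,0,0.008,0,-0.001,0,0.006,0,0,0,0.003,0]'

```text
clock: 15.95
position: [589.1, 40.1, 235.1]
ee_rot: [-0.019, 0.999, 0.005, -0.04]
contact_force: [0.3, 0.7, -2.4]
gripper_width: 29.1
```

Call:
arm_command --commands '[0,0,0.002,0,0,0,0.002,0,0,0,0.001,0,0,0,0,0,0,0,0,0]'

```text
clock: 16.45
position: [588.7, 40.1, 229.2]
ee_rot: [-0.019, 0.999, 0.004, -0.041]
contact_force: [0.7, -0.5, -2.5]
gripper_width: 29.4
```

Call:
arm_command --commands '[-0.001,0,0.001,0,-0.001,0,0.001,0,0,0,0.001,0,0,0,0.001,0,0,0,0,0]'

```text
clock: 16.95
position: [590.8, 40.2, 227.6]
ee_rot: [-0.02, 0.999, 0.004, -0.039]
contact_force: [-0.2, 0.8, -1.6]
gripper_width: 29.2
```

Run:
```python
from h import *
a=snap("scene","s11.png");b=snap("top","t11.png")
cv2.imwrite('pics/s11z.png',cv2.resize(a[110:270,210:330,::-1],None,fx=4,fy=4,interpolation=2))
for n in("scene","top"):find(n,"bail_top",1);find(n,"hook_seat",1)
plan([(591,38.7,230)],92,8)
```

```text
scene bail_top [594.6  41.4 211.7] 0.65 [256. 197.]
scene hook_seat [591.9  38.2 219.7] 0.6 [256. 195.]
top bail_top [595.5  41.7 219.2] 0.92 [239. 160.]
top hook_seat [595.2  38.6 214.5] 0.91 [240. 160.]
at [590.9  40.2 227.4] yawY 92.2 tilt [-0.079  0.007 -0.997] F [-1.7  1.4  0.7] t 17.25 w 29.2
1 rows
0.0002, -0.0015, -0.0026, 0.23
```

View pics/s11z.png

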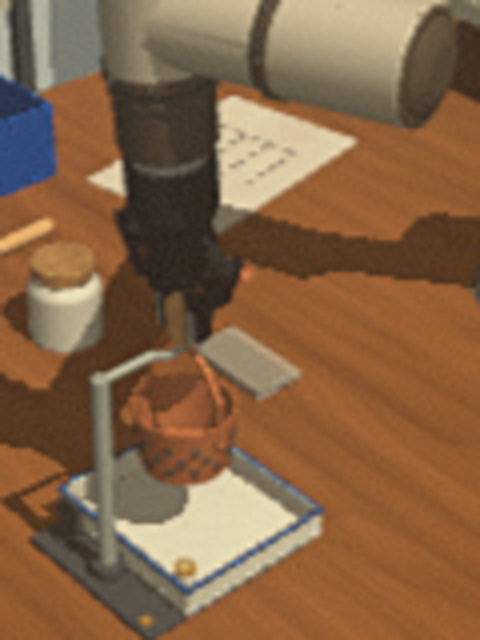

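Call:
arm_command --commands '[0,0,0.001,0,0,0,0.001,0,0,0,0,0,0,0,0,0,0,0,0,0]'

```text
clock: 17.75
position: [590.9, 40.2, 227.4]
ee_rot: [-0.02, 0.999, 0.004, -0.038]
contact_force: [-1.6, 0.5, 1.4]
gripper_width: 29.1
```

Call:
arm_command --commands '[0,0,0,0,0,0,0,0,0,0,0,0,0,0,0,0,0,0,0,0]' --jaw 0.6

```text
clock: 18.25
position: [592.2, 40.2, 226.3]
ee_rot: [-0.02, 0.999, 0.004, -0.037]
contact_force: [0.4, -0.2, -0.4]
gripper_width: 51.1
```

Run:
```python
from h import *
a=snap("scene","s12.png")
cv2.imwrite('pics/s12z.png',cv2.resize(a[110:270,210:330,::-1],None,fx=4,fy=4,interpolation=2))
find("scene","bail_top",1);find("scene","hook_seat",1);find("scene","basket")
plan([(591,38.7,320)],None,30)
```

```text
scene bail_top [595.8  38.7 213.4] 0.89 [255. 197.]
scene hook_seat [590.8  39.1 219.2] 0.83 [256. 195.]
scene basket [593.1  38.3  96.1] 0.86 [256. 223.]
at [592.1  40.2 226.4] yawY 92.3 tilt [-0.075  0.007 -0.997] F [ 0.8 -0.4  0.1] t 18.45 w 51.6
4 rows
0.002, -0.0001, -0.0233, 0
0.002, -0.0001, -0.0233, 0
0.002, -0.0001, -0.0233, 0
0.002, -0.0001, -0.0233, 0
```

View pics/s12z.png

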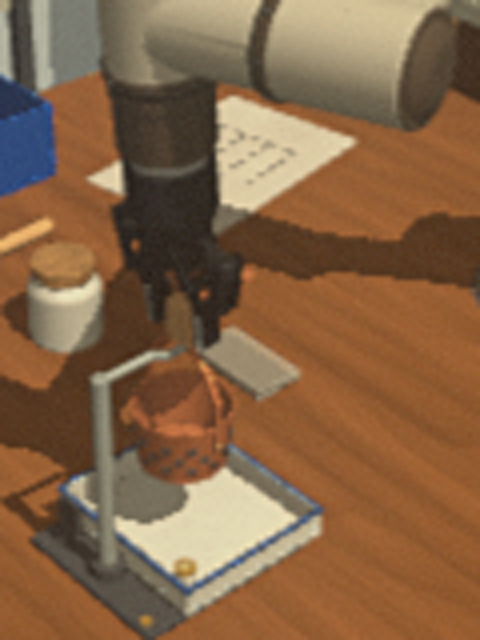

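Call:
arm_command --commands '[0.001,0,-0.01,0,0.001,0,-0.02,0,0.002,0,-0.025,0,0.002,0,-0.03,0,0.002,0,-0.03,0]'

```text
clock: 18.95
position: [590.9, 38.6, 343.3]
ee_rot: [-0.02, 0.999, 0.003, -0.042]
contact_force: [1.2, -0.0, 1.1]
gripper_width: 51.1
```

Call:
arm_command --commands '[0.02,0,-0.02,0,0.04,0,0,0,0.04,0,0,0,0.04,0,0,0,0.02,0,0,0]'

```text
clock: 19.45
position: [432.2, 31.6, 384.6]
ee_rot: [-0.019, 0.999, 0.004, -0.035]
contact_force: [0.8, -0.1, 0.2]
gripper_width: 51.2
```

Call:
arm_command --commands '[0,-0.03,0,0,0,-0.04,0,0,0,-0.04,0,0,0,-0.03,0,0,0,0,0,0]'

```text
clock: 19.95
position: [434.1, -112.3, 391.2]
ee_rot: [-0.023, 0.999, 0.005, -0.028]
contact_force: [-0.3, 0.7, 0.2]
gripper_width: 51.1
```

Call:
arm_command --commands '[0,0,0,0,0,0,0,0,0,0,0,0,0,0,0,0,0,0,0,0]'

```text
clock: 20.45
position: [434.0, -110.7, 393.1]
ee_rot: [-0.024, 0.999, 0.005, -0.026]
contact_force: [-0.5, -0.3, -0.6]
gripper_width: 51.2
```

Run:
```python
from h import *
for i in range(2):
  a=snap("scene",f"s13{i}.png");b=snap("top",f"t13{i}.png")
  for n in("scene","top"):
    for t in("bail_top","hook_seat","basket","tray_corner","tray_pin","window_frame"):find(n,t,1)
cv2.imwrite('pics/s13z.png',np.hstack([cv2.resize(a[140:270,220:320,::-1],None,fx=4,fy=4,interpolation=2),cv2.resize(b[110:240,200:300,::-1],None,fx=4,fy=4,interpolation=2)]))
plan([(591,38.7,320)],None,30)
```

```text
scene bail_top [592.5  38.1 214. ] 0.6 [256. 196.]
scene hook_seat [590.6  39.6 213.9] 0.87 [256. 196.]
scene basket [593.   40.4  95.6] 0.88 [256. 224.]
scene tray_corner [512.1 -54.5  45.7] 0.8 [257. 213.]
scene tray_pin [653.2 112.7  50. ] 0.88 [256. 251.]
top bail_top [ 314.3 -274.7   -1.4] 0.71 [328. 258.]
top hook_seat [594.3  39.9 218.4] 0.9 [239. 160.]
top basket [ 3.383e+02  4.679e+02 -2.000e-01] 0.68 [115. 243.]
top tray_corner [506.6 -49.5  43.2] 0.67 [265. 198.]
top tray_pin [647.2 107.9  49.3] 0.67 [222. 157.]
top window_frame [592.2  43.2 219.4] 0.24 [238. 160.]
scene bail_top [590.1  39.  216.1] 0.56 [256. 195.]
scene hook_seat [589.7  36.4 217.2] 0.64 [256. 195.]
scene basket [592.2  38.4  93.7] 0.8 [256. 224.]
scene tray_corner [513.2 -54.2  44.1] 0.56 [257. 214.]
scene tray_pin [652.7 109.5  47.1] 0.87 [256. 251.]
scene window_frame [ 472.6 -473.    -2.3] 0.67 [207. 176.]
top bail_top [592.4  41.9 221.8] 0.47 [239. 160.]
top hook_seat [595.7  36.5 216.2] 0.74 [240. 160.]
top basket [592.3  38.9  94.3] 0.56 [241. 170.]
top tray_corner [507.4 -53.2  42.8] 0.63 [266. 198.]
top tray_pin [646.  112.4  49.4] 0.7 [221. 157.]
at [ 434.  -111.3  393. ] yawY 92.7 tilt [-0.053  0.008 -0.999] F [-1.   0.1  0.1] t 21.85 w 51.5
8 rows
-0.0209, 0.0177, 0.0082, 0
-0.0209, 0.0177, 0.0082, 0
-0.0209, 0.0177, 0.0082, 0
-0.0209, 0.0177, 0.0082, 0
-0.0209, 0.0177, 0.0082, 0
-0.0209, 0.0177, 0.0082, 0
-0.0209, 0.0177, 0.0082, 0
-0.0209, 0.0177, 0.0082, 0
```

View pics/s13z.png

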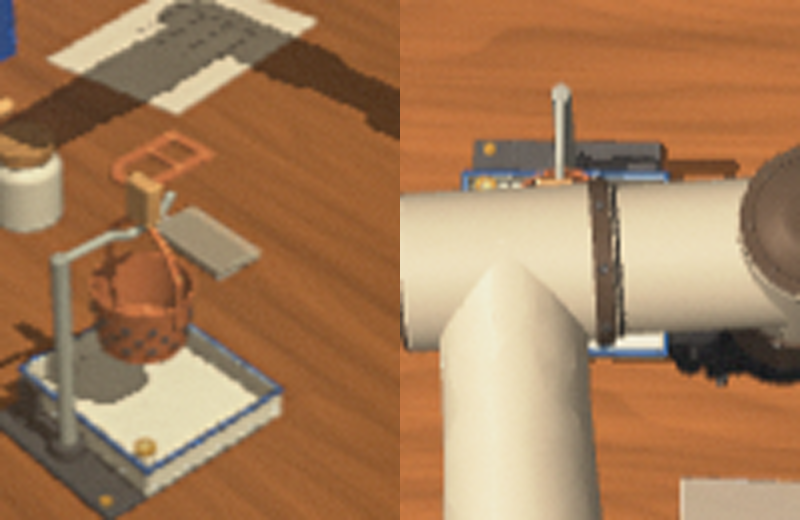

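Call:
arm_command --commands '[0,-0.04,0,0,0,-0.045,0,0,0,-0.045,0,0,0,-0.045,0,0,0,-0.045,0,0]'

```text
clock: 22.35
position: [446.5, -333.7, 392.0]
ee_rot: [-0.03, 0.999, 0.005, -0.024]
contact_force: [1.6, 0.5, 1.1]
gripper_width: 51.4
```

Call:
arm_command --commands '[0,-0.04,0,0,0,-0.03,0,0,0,-0.01,0,0,0,0,0,0,0,0,0,0]'

```text
clock: 22.85
position: [450.4, -421.4, 387.2]
ee_rot: [-0.026, 0.999, 0.006, -0.026]
contact_force: [0.5, 0.4, 0.5]
gripper_width: 51.4
```

Run:
```python
from h import *
b=snap("top","t14.png")
for t in("bail_top","basket","window_frame","crock","brush","panes","big_frame","amber_bottle"):find("top",t,1)
o=cv2.imread('pics/t0.png')
cv2.imwrite('pics/t14z.png',np.hstack([cv2.resize(b[130:220,200:300,::-1],None,fx=5,fy=5,interpolation=2)[:450],cv2.resize(b[:,:,::-1],(300,450))[:450]]))
```

```text
top bail_top [593.2  44.2 220.6] 0.58 [238. 160.]
top basket [592.3  35.7  93.3] 0.55 [241. 170.]
top window_frame [597.4  41.9  99.8] 0.61 [240. 168.]
top panes [ 3.783e+02 -1.244e+02 -2.000e-01] 0.92 [285. 238.]
top big_frame [ 3.153e+02 -2.773e+02  2.000e-01] 0.65 [329. 257.]
top amber_bottle [ 746.6 -216.9   -1.8] 0.87 [313. 138.]
```

View pics/t14z.png

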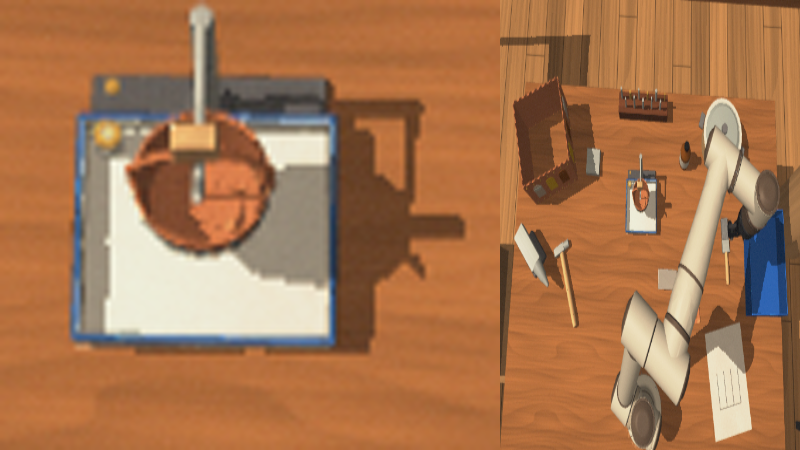

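```bash
python3 -c "
from h import *
arm.job_done();s=arm.read_state();print(s['clock'],s['contact_force'])"
```

```text
the job is handed in; nothing more can be done
the job is handed in; nothing more can be done
```

The tray is home under the hook, and the basket hangs by its bail in the low part of the hook with nothing touching it. I handed the job in at about 23 s of the 72 s allowed; it reports no verdict.

I pushed the tray round with the shut fingers until it stopped. I then gripped the basket by its wooden block (the fingers stopped at 29 mm), carried it over the hook tip and lowered it. When the weight came off the wrist I let go and backed away.

**Last checks**
- **Tray:** its angle from the corner and pin came out within about 0.01 rad of home, and its edges lie parallel to the base plate in the final top view.
- **Basket:** the middle of the bail was a few mm from the hook seat. The bail is straight above the underside (about 95 mm over the bench), so it hangs upright. The final picture shows it free of the gripper.
- **Window frame:** found inside the basket, about 9 mm from its origin, though with a confidence of only 0.61. Earlier looks with the arm in the way gave false finds elsewhere.
- **Other loose things:** the bottle was within 2 mm of its first reading. The panes and the big frame look unmoved, but I had no first readings for them. The crock and brush were not found in the last picture because the arm hid them. I did not measure the hammer or the steel block. No unexpected contact force showed at any point.

**Disagreements:** the tray-corner network gave several false finds while the arm hid the corner. The two cameras differed by 4–6 mm on the hook seat, so I averaged them. The final push on the tray left the tool tilted by 0.06–0.09 rad; this did not affect the grasp.

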